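# Stack the loaded stack-and-nest trays, end for end

## Task

Stack the two loose parts trays on the one in the dock, with all their parts still in them: first the tray with the low fittings and nuts, then, on top, the tray with the tall couplings, which is too full for anything to seat above it. Each tray must be turned end for end from the one below, so that the card tabs alternate and its feet drop fully home into the gaps of the rim below, 16 mm off towards the lower tray's plain end. Do not shift or knock over the spray can, the glue bottle or the tape measure.

Things in the scene. Friction and masses are not known exactly. Their poses are not given: they have to be found in the camera images.
- tray_base: lowest tray, fixed in a 6 mm dock plate, low fittings and nuts in it. Origin: middle of the bowl, level with the soles of its feet; z up, x lengthwise, -x to the end with the white card tab. All three trays are alike: dark grey, bowl 138 x 98 mm, 148 x 123 mm over the rims, card tab to x = -91 mm, 52 mm high, walls 3 mm, floor 5.5 mm up. Stacked trays stand 44 mm apart, clear of parts up to 40 mm tall.
- tray_low: loose tray, 0.14 to 0.28 kg empty, with the low parts in it: two brass fittings, two nuts (0.3 kg in all, at |x| about 42, |y| about 22 mm), all below its rim. Origin: middle of the bowl, level with the soles of its feet; z up, x lengthwise, -x to the end with the white card tab. 
- tray_tall: loose tray, 0.14 to 0.28 kg empty, with two steel couplings in it (0.3 kg in all, at |x| about 42, |y| about 22 mm). They stand up to 52 mm above the origin, too tall for a tray to seat above them. Origin: middle of the bowl, level with the soles of its feet; z up, x lengthwise, -x to the end with the white card tab. 
- fitting_a: brass reducing nipple, 24 x 27 x 36 mm, standing loose in tray_low; origin: middle of its foot
- fitting_b: as fitting_a, in the opposite corner of tray_low
- nut_a: hex nut, 30 x 34 x 18 mm, lying loose in tray_low; origin: middle of its underside
- nut_b: as nut_a, in the opposite corner of tray_low
- coupling_a: steel hydraulic coupling, 34 mm across, 47 mm tall, standing loose in tray_tall; origin: middle of its foot
- coupling_b: as coupling_a, in the opposite corner of tray_tall
- spray_can: spray can 66 mm across, 219 mm tall, standing loose beside the stack; origin: middle of its foot. To be left alone
- glue_bottle: small glue bottle 40 mm across, 128 mm tall, standing loose beside the stack; origin: middle of its foot. To be left alone
- tape_measure: tape measure 38 x 84 x 66 mm (x, y, z), lying loose between the robot and the stack; origin: middle of its underside. To be left alone
- tray_low_rib (a point): top middle of the divider along tray_low's x axis, which is the grip rib: 9 mm thick (across y), 126 mm long, top 39.5 mm above the origin and 34 mm above the floor; beside it on each side a channel 35 mm wide, free of parts for 20 mm either way from the middle. On the tray's centre of mass
- tray_tall_rib (a point): the same point on the same grip rib of tray_tall
- tray_base_card (a point): middle of the white card (52 mm wide) on the tab of tray_base: 81 mm from its origin along -x, 44 mm up
- tray_low_card (a point): the same on tray_low
- tray_tall_card (a point): the same on tray_tall
- tray_base_next (a point): where the origin of the tray stacked on tray_base belongs: 16 mm along tray_base's +x and 44 mm up from its origin; that tray must be turned 180 degrees, its feet then stand on the rim's rest plane, in gaps between 8 mm upstands, with 1.7 mm play each way. Turned the same way its feet drop through the rim and it sits on the parts
- tray_low_next (a point): the same on tray_low. Feet: two under each long side, at y = 52.5 mm either side, 12 mm long at x = -44 and 22 mm long at x = +24; ends tapered over 6 mm so that they find their gaps from about 3 mm off. Gaps in the rim: 15.5 mm at x = +60, 25.5 mm at x = -8
Not all that is in view belongs to the job. Leave any brown or orange look-alike of the coupling_a alone.

How it is judged:
By the outcome, as a careful person would: the job done as asked, in the order asked, and still so for the second after the job is handed in, with the robot touching nothing.
It also fails if it takes over 67 s, if anything falls off the work surface, if the arm or the gripper's body presses on something with over 40 N, if the wrist force passes 120 N, or if a joint passes its speed limit or range.

## Robot

A 7-joint arm with a two-finger parallel gripper is mounted at the origin on a cart in front of the work surface, level with it; the furniture and walls round the work are solid. World frame = base frame: x ahead of the robot, y to its left, z up, the work surface at z = 0. Lengths are in m, angles in rad, forces in N, time in s.
With the tool pointing down it reaches from about 0.425 to 0.875 m from the base axis. Payload 4.7 kg.
Tool frame: the origin (TCP) lies midway between the tips of the shut fingers; the grasp point (between the pads) lies 19 mm behind it; z points along the fingers, x is the direction in which the jaws open and shut, and the axes are right-handed (so a half turn about z gives the same grasp; the last joint's range is limited). The gripper opens to 87 mm and grips with 3 to 60 N. Pads are 19 mm wide; open, the fingers measure 117 mm over their backs; the gripper's body (75 mm by 190 mm) begins 51 mm behind the grasp point.
Start: joints at [1.199, 0.321, -0.07, 1.45, 0.023, 1.371, -0.057], TCP at [0.245, -0.602, 0.223] pointing down, gripper open.
Joint ranges: [-2.86, 2.86], [-0.3, 2.09], [-1.38, 1.24], [0.06, 2.45], [-1.56, 4.7], [0.09, 2.05], [-2.69, 2.69]. Speed limits (rad/s): [2.57, 2.57, 3.14, 3.14, 3.14, 3.14, 3.14].

## Interface

Orientations are given as a rotation vector (axis times angle).
In Python, from rig import * gives the robot as it stands.
- The arm moves only by the shell command python3 -m creep 'ROWS' [FORCE]. ROWS is JSON, a list that holds one entry, the list of rows, each a list of 7 numbers: the turn, a rotation vector about the tool's x, y, z in rad, then the shift along the tool's x, y, z in mm, then the opening, from 0 (shut) to 1 (fully open). In form: [[[rx, ry, rz, dx, dy, dz, grip], ...]]. A call has 1 to 10 rows; each row is the pose to reach, as a shift and turn from the pose commanded when the call began, along the tool's axes at that moment; what a row does not reach only later rows make up. A row lasts 1/12 s, in which the tool goes at most 41.7 mm and 7.16 degrees, less where a joint would pass 70% of its speed; a pose out of reach is approached as far as the arm can. A call with a gripper value outside its range is refused whole. The fingers move at their own pace and stop on an object; FORCE is the grip in N (left out, the last holds). Time passes only in rows, so rows that repeat a pose let the fingers close. It gives the time, the measured TCP pose, the force and the opening at its end, in the units of the state.
- sense(): the state, without advancing time (a new reading comes with each control period).
- grab_frame(name): name is "side" or "top"; returns the picture (420x560x3 uint8, red, green, blue); there is no depth.
- camera_params(name): a dict with "vfov" (degrees; the focal length in pixels is half the picture's height over the tangent of half this angle, whatever the lens; pixels are square), "cx", "cy" (the principal point, pixels), "k1" (the pictures are not rectified: a ray, as slopes to the right and down, at radius r is drawn at 1 + k1 r^2 times it, then the intrinsics apply), "R" (3x3) and "t" (3): a world point X has camera coordinates R X + t. Camera axes: x right, y down, z forward; pixel columns grow to the right and rows downward; lengths in m; the calibration is good to about 2 mm. A picture is of the moment at which its call begins. camera_params takes no time and is no camera call.
- finish_job(): hands the job in, once; it reports no verdict.
The state is a dict: "time": time; "qpos": joint angles; "dq": joint speeds; "joint_efforts": joint torques, N m; "tcp_pos": TCP position; "orientation": TCP orientation; "contact_force": force on the tool from outside, world axes, zero at the start; "wrist_torque": the same for the moment, N m; "opening": finger opening in m.
Only numpy, scipy, OpenCV 4.12 (cv2) and the standard library are available. Lean on these libraries where they do the work, as an engineer would, in place of code of your own. Each camera call takes 0.05 s, during which the arm holds its last target.

## Working session

There is one attempt and no reset: what is moved stays moved. The work goes in short steps, Python scripts to look and compute and a shell command to move; the robot and the scene stay as the last step left them, time stands still between calls to the robot, and variables do not carry over. Pictures are saved under pics/ and viewed, and the job is handed in when it is done.

```bash
ls; mkdir -p pics
python3 - <<'E'
from rig import *
import cv2
for n in ("side","top"):
    im=grab_frame(n); cv2.imwrite(f"pics/{n}0.png",im[:,:,::-1]); print(n,camera_params(n))
print(sense())
E
```

```text
pics
side {'vfov': 48.43987224349323, 'cx': 276.3199133382101, 'cy': 213.54508226577497, 'k1': 0.05574402934701751, 'R': array([[-0.93011262, -0.36721506, -0.0066037 ],
       [-0.23533285,  0.60968205, -0.7569057 ],
       [ 0.28197333, -0.70245348, -0.65349074]]), 't': array([0.51419577, 0.1879023 , 1.11704083])}
top {'vfov': 49.84948798057833, 'cx': 274.1866264292794, 'cy': 215.12774527813477, 'k1': -0.006287532171221619, 'R': array([[ 0.02192377, -0.99970354, -0.01059136],
       [-0.98922208, -0.0201574 , -0.1450288 ],
       [ 0.14477231,  0.01365678, -0.98937074]]), 't': array([2.19386101e-04, 5.28154569e-01, 1.37813646e+00])}
{'time': 0.1, 'qpos': array([ 1.1990707 ,  0.32174304, -0.07006442,  1.45154334,  0.02259578,
        1.37079542, -0.05691304]), 'dq': array([-0.00058268, -0.00262582,  0.000253  , -0.0031115 , -0.00093866,
       -0.0009197 ,  0.00066107]), 'joint_efforts': array([ 2.35520401e-04, -4.92573380e+01, -4.05558860e-01, -3.13397849e+01,
       -6.41077501e-02,  3.95067735e-02,  5.58454326e-05]), 'tcp_pos': array([ 0.24437126, -0.60178587,  0.22157936]), 'orientation': array([-2.60539728e+00,  1.75386276e+00,  2.29807427e-03]), 'contact_force': array([ 0.033789  ,  0.03074786, -0.14526753]), 'wrist_torque': array([-0.00127295, -0.03058254,  0.0113812 ]), 'opening': 0.08695780064539269}
```

View pics/side0.png

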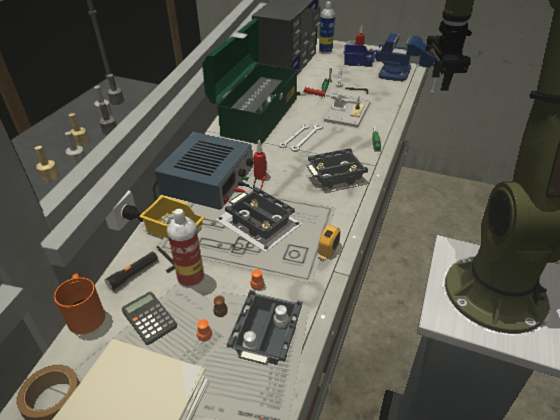

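View pics/top0.png

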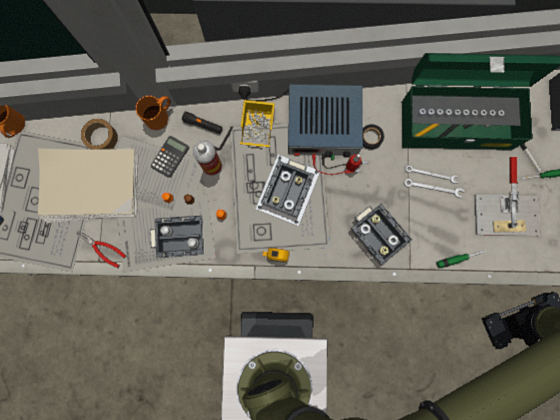

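The top view shows tray_tall at about (178,237) with two grey couplings, tray_base in the white dock plate at (287,190), and tray_low at (380,235) with brass fittings and nuts. The spray can is at (207,157), the glue bottle at (353,163) and the tape measure at (277,255). The orange and brown look-alikes are at (168,197), (188,199) and (221,214). Next I'll enlarge the trays.

Run:
```python
import cv2,numpy as np
t=cv2.imread("pics/top0.png"); s=cv2.imread("pics/side0.png")
c=[t[205:270,140:220],t[150:230,245:330],t[195:275,340:420]]
c=[cv2.resize(x,None,fx=5,fy=5,interpolation=cv2.INTER_CUBIC) for x in c]
for i,x in enumerate(c): cv2.imwrite(f"pics/ct{i}.png",x)
a=np.zeros((400,790,3),np.uint8)
for i,x in enumerate(c):
    y=cv2.resize(x,(263,int(x.shape[0]*263/x.shape[1]))); a[:y.shape[0],i*263:i*263+263]=y
cv2.imwrite("pics/ctall.png",a[:270])
c=[s[280:370,220:310],s[180:250,215:305],s[140:195,300:375]]
a=np.zeros((270,790,3),np.uint8)
for i,x in enumerate(c):
    y=cv2.resize(x,(263,int(x.shape[0]*263/x.shape[1])),interpolation=cv2.INTER_CUBIC); a[:y.shape[0],i*263:i*263+263]=y[:270]
cv2.imwrite("pics/csall.png",a)
```

```text
(no output)
```

View pics/ctall.png

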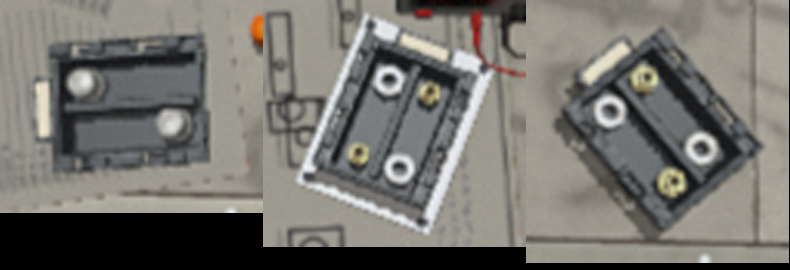

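View pics/csall.png

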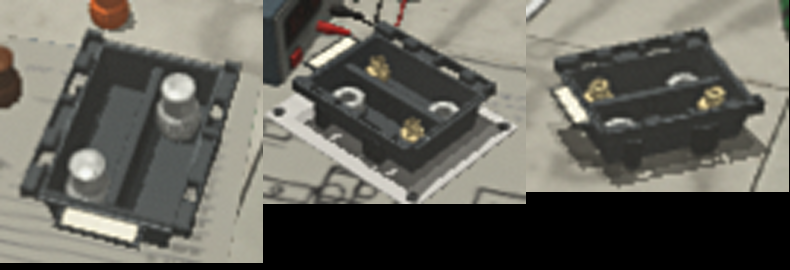

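```bash
cat > h.py <<'E'
import numpy as np,cv2
from rig import *
def par(n): 
    p=camera_params(n); f=210/np.tan(np.radians(p['vfov']/2)); K=np.array([[f,0,p['cx']],[0,f,p['cy']],[0,0,1]]); return p,K,np.array([p['k1'],0,0,0])
def proj(n,X):
    p,K,d=par(n); X=np.asarray(X,float).reshape(-1,3)
    return cv2.projectPoints(X,cv2.Rodrigues(p['R'])[0],np.asarray(p['t']),K,d)[0].reshape(-1,2)
def ray(n,uv):
    p,K,d=par(n); q=cv2.undistortPoints(np.asarray(uv,float).reshape(-1,1,2),K,d).reshape(-1,2)
    D=np.c_[q,np.ones(len(q))]@p['R']; C=-p['R'].T@p['t']; return C,D
def onplane(n,uv,z):
    C,D=ray(n,uv); return C+D*((z-C[2])/D[:,2])[:,None]
def tri(ut,us):
    C1,D1=ray('top',ut);C2,D2=ray('side',us); D1=D1[0];D2=D2[0]
    s=np.linalg.lstsq(np.c_[D1,-D2],C2-C1,rcond=None)[0]; a=C1+s[0]*D1;b=C2+s[1]*D2
    return (a+b)/2,np.linalg.norm(a-b)
def rect(n,im,cx,cy,z,half=0.12,mm=0.6):
    N=int(2*half*1000/mm); g=(np.arange(N)+.5)/N*2*half-half
    # image up=+x, left=+y
    X,Y=np.meshgrid(cx-g,cy-g,indexing='ij'); P=np.stack([X,Y,np.full_like(X,z)],-1)
    uv=proj(n,P).reshape(N,N,2).astype(np.float32)
    return cv2.remap(im,uv[...,0],uv[...,1],cv2.INTER_CUBIC)
E
python3 - <<'E'
from h import *
t=cv2.imread("pics/top0.png"); s=cv2.imread("pics/side0.png")
for nm,im,bx in (('top',t,[(140,205,220,270),(245,150,330,230),(340,195,420,275)]),('side',s,[(220,280,310,370),(215,180,305,250),(300,140,375,195)])):
    hsv=cv2.cvtColor(im,cv2.COLOR_BGR2HSV)
    for b in bx:
        x0,y0,x1,y1=b; c=im[y0:y1,x0:x1].astype(int)
        # card: cream: R>215, R-B between 12..60
        B,G,R=c[...,0],c[...,1],c[...,2]
        m=((R>200)&(R-B>10)&(G-B>5)).astype(np.uint8)
        n,l,st,ce=cv2.connectedComponentsWithStats(m)
        k=np.argsort(-st[1:,4])[:3]+1
        print(nm,[(st[i,4],(ce[i]+[x0,y0]).round(2)) for i in k])
E
```

```text
top [(np.int32(50), array([152.84, 237.42])), (np.int32(16), array([218.12, 212.5 ]))]
top [(np.int32(45), array([296.76, 164.8 ])), (np.int32(1), array([296., 179.])), (np.int32(1), array([277., 201.]))]
top [(np.int32(46), array([363.93, 213.3 ])), (np.int32(3), array([378.67, 219.  ])), (np.int32(2), array([373. , 218.5]))]
side [(np.int32(134), array([253.8 , 356.51])), (np.int32(1), array([251., 280.])), (np.int32(1), array([254., 283.]))]
side [(np.int32(45), array([225.84, 223.29])), (np.int32(44), array([243.48, 234.64])), (np.int32(42), array([238.19, 197.48]))]
side [(np.int32(33), array([312.64, 169.45])), (np.int32(3), array([350., 169.])), (np.int32(2), array([354.5, 165.5]))]
```

Run:
```python
from h import *
for nm,a,b in (('tall',(152.84,237.42),(253.8,356.51)),('base',(296.76,164.8),(238.19,197.48)),('low',(363.93,213.3),(312.64,169.45))):
    p,e=tri(a,b); print(nm,p*1000,e*1000, 'top@44',onplane('top',[a],.044)*1000,'side@44',onplane('side',[b],.044)*1000)
# rectified views
t=cv2.imread("pics/top0.png"); s=cv2.imread("pics/side0.png")
for nm,a,ctr in (('tall',None,(178,237)),('base',None,(287,190)),('low',None,(380,235))):
    c=onplane('top',[ctr],.05)[0]; print(nm,c)
    A=[rect(n,im,c[0],c[1],0.05) for n,im in (('top',t),('side',s))]
    o=np.hstack(A); 
    for k in range(0,o.shape[1],50): o[0:6,k]=(0,0,255)
    for k in range(0,o.shape[0],50): o[k,0:6]=(0,0,255)
    cv2.imwrite(f"pics/r_{nm}.png",o)
```

```text
tall [448.9770701  387.77228509  41.14780609] 1.5456574729512509 top@44 [[449.47313427 387.17163475  44.        ]] side@44 [[447.37673224 389.27532708  44.        ]]
base [689.75965422 -56.40120993  48.09608383] 1.595652545204 top@44 [[690.04455178 -56.76036706  44.        ]] side@44 [[693.00337001 -60.91691439  44.        ]]
low [ 538.99563221 -268.64399533   42.5513887 ] 0.16666143325898133 top@44 [[ 538.68926268 -268.38892778   44.        ]] side@44 [[ 538.50382821 -266.67899724   44.        ]]
tall [0.45187801 0.30740444 0.05      ]
base [ 0.6067367  -0.02717143  0.05      ]
low [ 0.47109584 -0.31626447  0.05      ]
```

View pics/r_tall.png

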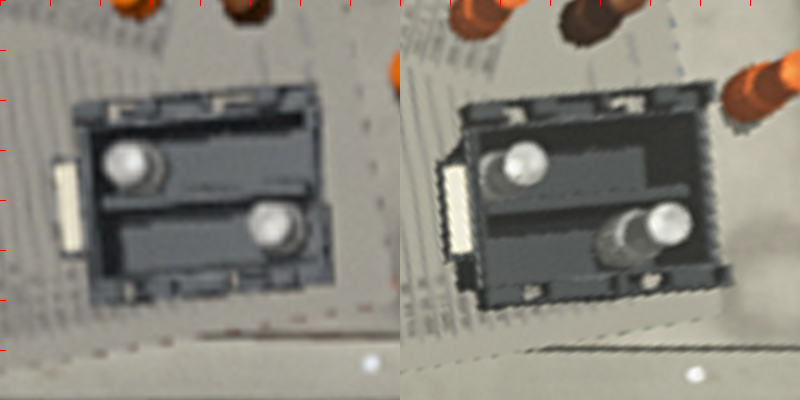

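View pics/r_base.png

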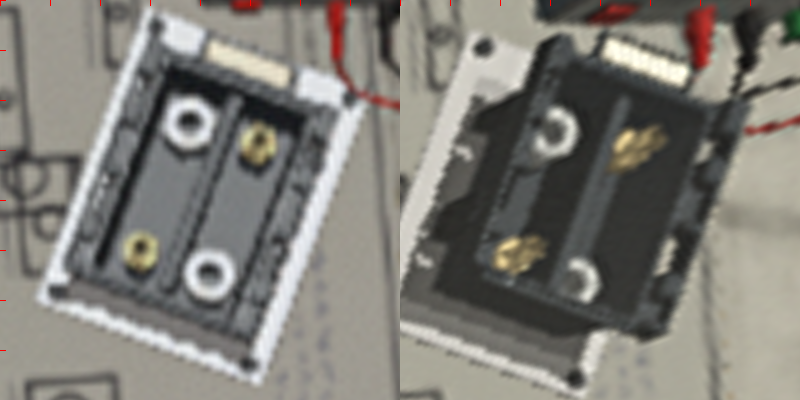

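View pics/r_low.png

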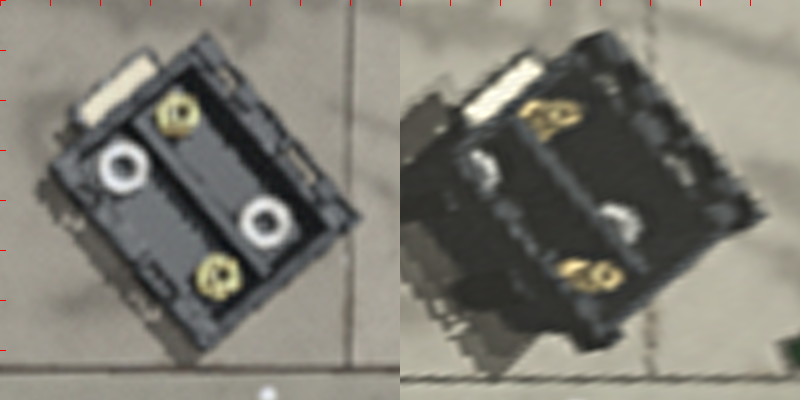

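Run:
```python
from h import *
t=cv2.imread("pics/top0.png"); s=cv2.imread("pics/side0.png")
C=dict(tall=(.455,.315),base=(.61,-.03),low=(.475,-.315))
for k,c in C.items():
    o=rect('top',t,c[0],c[1],.052,half=.105,mm=.35)
    o=cv2.convertScaleAbs(o,alpha=1.6)
    for i in range(0,600,50): o[0:8,i]=(0,0,255); o[i,0:8]=(0,0,255)
    cv2.imwrite(f"pics/q_{k}.png",o)
```

```text
(no output)
```

View pics/q_tall.png

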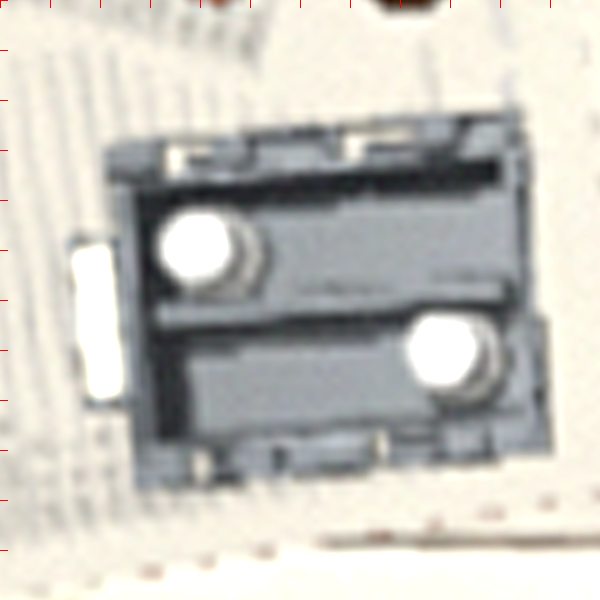

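View pics/q_base.png

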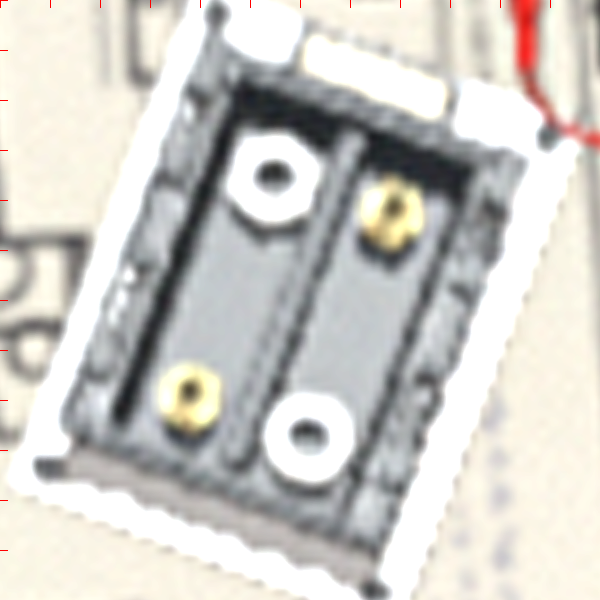

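View pics/q_low.png

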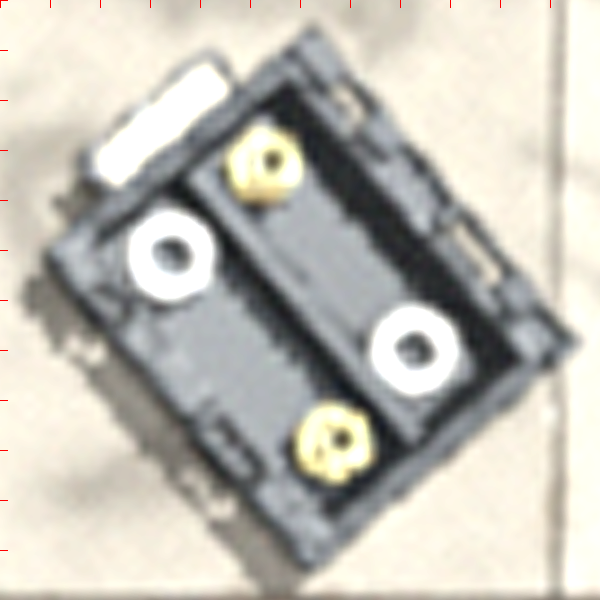

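```bash
cat >> h.py <<'E'
def fit(top_pts, z0):
    """top_pts: list of (uv, (x,y,z) local in mm) -> pose via 2D kabsch"""
    L=np.array([p[1] for p in top_pts],float)/1000
    W=np.array([onplane('top',[p[0]],z0+l[2])[0] for p,l in zip(top_pts,L)])[:,:2]
    l=L[:,:2]; lc=l.mean(0); wc=W.mean(0); a,b=l-lc,W-wc
    th=np.arctan2((a[:,0]*b[:,1]-a[:,1]*b[:,0]).sum(),(a*b).sum()); R=np.array([[np.cos(th),-np.sin(th)],[np.sin(th),np.cos(th)]])
    t=wc-R@lc; res=(W-(l@R.T+t))*1000
    return t,np.degrees(th),res
E
python3 - <<'E'
from h import *
C=dict(tall=(.455,.315),base=(.61,-.03),low=(.475,-.315))
def px(k,c,r):
    cx,cy=C[k]; return proj('top',[(cx+.105-(r+.5)*.00035,cy+.105-(c+.5)*.00035,.052)])[0]
# local corners: x+ away from card; y left of +x seen from above
cor={'-+':(-74,61.5,52),'++':(74,61.5,52),'+-':(74,-61.5,52),'--':(-74,-61.5,52)}
D=dict(
 tall=(0,[((105,148),cor['-+']),((522,107),cor['++']),((552,452),cor['+-']),((135,488),cor['--']),((99,321),(-81,0,44)),((160,313),(-63,0,39.5)),((512,290),(63,0,39.5))]),
 base=(.006,[((374,77),(-81,0,44)),((355,135),(-63,0,39.5)),((237,465),(63,0,39.5))]),
 low=(0,[((313,28),cor['-+']),((578,342),cor['++']),((305,572),cor['+-']),((45,252),cor['--']),((161,124),(-81,0,44)),((193,178),(-63,0,39.5)),((418,440),(63,0,39.5))]))
for k,(z,P) in D.items():
    t,a,r=fit([(px(k,*p[0]),p[1]) for p in P],z); print(k,t.round(4),a.round(2)); print(r.round(1).tolist())
b=(296.76,164.8); print(onplane('top',[b],.05)*1000,onplane('side',[(238.19,197.48)],.05)*1000)
E
```

```text
tall [0.4553 0.3052] -85.08
[[-2.2, -1.1], [-0.5, 0.4], [1.2, 0.5], [1.3, -1.0], [-0.2, 1.6], [1.5, -0.8], [-1.2, 0.5]]
base [ 0.6115 -0.0289] 160.41
[[0.6, -0.1], [-1.6, 0.4], [1.0, -0.3]]
low [ 0.4747 -0.3192] -140.17
[[-0.9, -0.7], [2.9, 1.4], [1.1, 2.5], [-0.5, -1.3], [0.8, -0.7], [-3.8, -1.3], [0.4, -0.0]]
[[688.4668436  -56.55061664  50.        ]] [[689.50046952 -54.28018567  50.        ]]
```

Run:
```python
import cv2,numpy as np
t=cv2.imread("pics/top0.png"); s=cv2.imread("pics/side0.png")
c=[(t,180,130,235,185),(t,330,140,385,195),(t,250,235,305,290),(s,155,200,215,290),(s,240,130,285,190),(s,310,215,350,265)]
a=np.zeros((600,790,3),np.uint8)
for i,(im,x0,y0,x1,y1) in enumerate(c):
    f=min(263/(x1-x0),300/(y1-y0)); y=cv2.resize(im[y0:y1,x0:x1],None,fx=f,fy=f,interpolation=cv2.INTER_CUBIC); r,q=divmod(i,3); a[r*300:r*300+y.shape[0],q*263:q*263+y.shape[1]]=y; print(i,f)
cv2.imwrite("pics/obs.png",a)
```

```text
0 4.781818181818182
1 4.781818181818182
2 4.781818181818182
3 3.3333333333333335
4 5.0
5 6.0
```

View pics/obs.png

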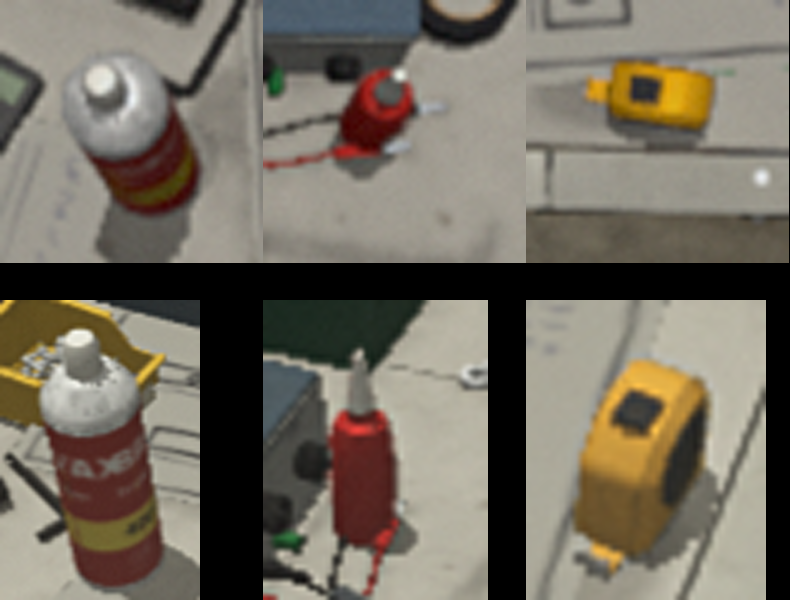

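Run:
```python
from h import *
can=tri((200.9,146.3),(179.6,210.5)); gl=tri((358.7,155.7),(259.8,140)); 
print(can,gl,onplane('top',[(200.9,146.3)],.217),onplane('top',[(358.7,155.7)],.127),onplane('top',[(277.5,253)],.06))
b=np.array([.6115,-.0289]);bx=np.radians(160)
n=b+.016*np.array([np.cos(bx),np.sin(bx)]); n2=n-.016*np.array([np.cos(bx),np.sin(bx)])
print('next',n)
def w(c,a,l): a=np.radians(a); return c+np.array([np.cos(a)*l[0]-np.sin(a)*l[1],np.sin(a)*l[0]+np.cos(a)*l[1]])
def dist(o,r,c,a,box):
    a=np.radians(a); d=o[:2]-c; l=np.array([np.cos(a)*d[0]+np.sin(a)*d[1],-np.sin(a)*d[0]+np.cos(a)*d[1]])
    q=[max(box[0]-l[0],0,l[0]-box[1]),max(box[2]-l[1],0,l[1]-box[3])]; return l,np.hypot(*q)-r
for nm,o,r in(('can',can[0],.033),('glue',gl[0],.02)):
    print(nm,'traylow',dist(o,r,n,-20,(-.091,.074,-.0615,.0615)),'traytall',dist(o,r,n2,160,(-.091,.074,-.0615,.0615)),'body',dist(o,r,n,160,(-.0375,.0375,-.095,.095)),'body190x',dist(o,r,n,160,(-.095,.095,-.095,.095)))
# start move: from tcp
s=sense(); print(s['tcp_pos'],s['orientation'])
```

```text
(array([0.69175095, 0.21821736, 0.21792845]), np.float64(0.001428372910674813)) (array([ 0.69901366, -0.2380926 ,  0.12944903]), np.float64(6.65145442416059e-05)) [[0.69273456 0.21866873 0.217     ]] [[ 0.69974973 -0.23851496  0.127     ]] [[ 0.40840431 -0.00156609  0.06      ]]
next [ 0.59646492 -0.02342768]
can traylow (array([0.00689211, 0.2596618 ]), np.float64(0.16516179952209473)) traytall (array([ 0.00910789, -0.2596618 ]), np.float64(0.16516179952209478)) body (array([-0.00689211, -0.2596618 ]), np.float64(0.13166179952209472)) body190x (array([-0.00689211, -0.2596618 ]), np.float64(0.13166179952209472))
glue traylow (array([ 0.16978402, -0.1666453 ]), np.float64(0.12223260506755583)) traytall (array([-0.15378402,  0.1666453 ]), np.float64(0.10246374329055195)) body (array([-0.16978402,  0.1666453 ]), np.float64(0.1304397297565993)) body190x (array([-0.16978402,  0.1666453 ]), np.float64(0.0835649536983187))
[ 0.24437126 -0.60178587  0.22157936] [-2.60539728e+00  1.75386276e+00  2.29807427e-03]
```

```bash
cat >> h.py <<'E'
from scipy.spatial.transform import Rotation as Ro
def plan(pos,psi,n=10):
    s=sense(); R0=Ro.from_rotvec(s['orientation'])
    a=np.radians(psi); R1=Ro.from_matrix(np.array([[np.cos(a),np.sin(a),0],[np.sin(a),-np.cos(a),0],[0,0,-1.]]))
    rv=(R0.inv()*R1).as_rotvec(); d=R0.inv().apply(np.array(pos)-s['tcp_pos'])*1000
    print('psi now',np.degrees(np.arctan2(*R0.as_matrix()[1::-1,0])).round(2),'tot rv',rv.round(4),'d',d.round(1),'per row 1/%d'%n,(rv/n).round(4),(d/n).round(2))
E
python3 - <<'E'
from h import *
plan((.475,-.319,.16),-50.2)
E
```

```text
psi now -67.89 tot rv [-2.000e-04  1.700e-03 -3.088e-01] d [-175.1 -320.1   61.8] per row 1/10 [-0.      0.0002 -0.0309] [-17.51 -32.01   6.18]
```

```bash
python3 -m creep '[[[0,0,-0.031,-17.5,-32,6,0.35],[0,0,-0.062,-35,-64,12,0.35],[0,0,-0.093,-52.5,-96,18,0.35],[0,0,-0.124,-70,-128,24,0.35],[0,0,-0.155,-87.5,-160,31,0.35],[0,0,-0.186,-105,-192,37,0.35],[0,0,-0.216,-122.5,-224,43,0.35],[0,0,-0.247,-140,-256,49,0.35],[0,0,-0.278,-157.5,-288,55,0.35],[0,0,-0.309,-175,-320,62,0.35]]]' 20
python3 - <<'E'
from h import *
plan((.475,-.319,.10),-50.2)
for n in ('top','side'): 
    im=grab_frame(n); cv2.imwrite(f"pics/{n}1.png",im[:,:,::-1])
t=cv2.imread("pics/top1.png")[190:280,330:430];s=cv2.imread("pics/side1.png")[100:200,290:390]
cv2.imwrite("pics/a1.png",np.hstack([cv2.resize(t,(400,360),interpolation=2),cv2.resize(s,(400,400),interpolation=2)[:360]]))
E
```

```text
time: 0.93
tcp_pos: [0.4759, -0.3181, 0.1602]
orientation: [2.846, -1.33, -0.0]
contact_force: [1.2, -0.1, 0.3]
opening: 0.0331
psi now -50.11 tot rv [ 0.0002 -0.      0.0016] d [ 0.1  1.2 60.2] per row 1/10 [ 0.     -0.      0.0002] [0.01 0.12 6.02]
```

View pics/a1.png

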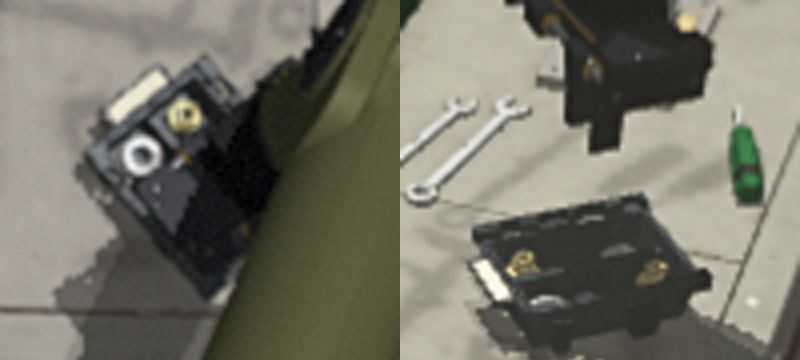

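The gripper is above tray_low and lined up with its rib. In the side crop the fingers show at about (595,110), directly over the tray. I'll descend partway and look again.

```bash
python3 -m creep '[[[0,0,0,0,1,20,0.35],[0,0,0,0,1,45,0.35],[0,0,0,0,1,70,0.35],[0,0,0,0,1,90,0.35],[0,0,0,0,1,105,0.35],[0,0,0,0,1,110,0.35],[0,0,0,0,1,110,0.35]]]' 20
python3 - <<'E'
from h import *
plan((.475,-.319,.013),-50.2)
for n in ('top','side'): 
    im=grab_frame(n); cv2.imwrite(f"pics/{n}2.png",im[:,:,::-1])
t=cv2.imread("pics/top2.png")[190:280,330:430];s=cv2.imread("pics/side2.png")[130:200,295:375]
cv2.imwrite("pics/a2.png",np.hstack([cv2.resize(t,(300,270),interpolation=2),cv2.resize(s,(480,420),interpolation=2)[:270]]))
E
```

```text
time: 1.62
tcp_pos: [0.473, -0.3199, 0.0489]
orientation: [-2.844, 1.333, 0.006]
contact_force: [-0.5, -0.2, -0.4]
opening: 0.0304
psi now -50.21 tot rv [ 0.001   0.0034 -0.0002] d [ 0.7 -2.2 35.8] per row 1/10 [ 0.0001  0.0003 -0.    ] [ 0.07 -0.22  3.58]
```

View pics/a2.png

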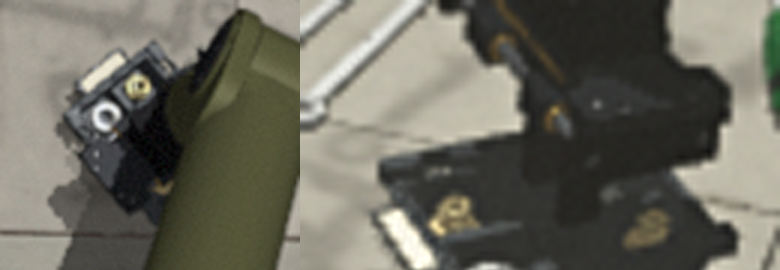

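The side crop shows the near finger at about (575,195), midway between the fittings at the rib. Going down and closing on it.

```bash
python3 -m creep '[[[0,0,0,0.5,-1,12,0.35],[0,0,0,0.5,-2,24,0.35],[0,0,0,0.5,-2,32,0.35],[0,0,0,0.5,-2,36,0.35],[0,0,0,0.5,-2,36,0.35],[0,0,0,0.5,-2,36,0.35]]]' 40
python3 -c "
from h import *
plan((.475,-.319,.013),-50.2);print(sense()['contact_force'],sense()['time'])"
```

```text
time: 2.22
tcp_pos: [0.4761, -0.3193, 0.0142]
orientation: [-2.845, 1.332, 0.001]
contact_force: [-0.8, 1.0, -0.1]
opening: 0.0304
psi now -50.19 tot rv [0.0002 0.0007 0.0002] d [-1.   0.6  1.2] per row 1/10 [0.     0.0001 0.    ] [-0.1   0.06  0.12]
[-0.79761567  1.01299818 -0.07519181] 2.2167
```

```bash
python3 -m creep '[[[0,0,0,0,0,0,0.25],[0,0,0,0,0,0,0.18],[0,0,0,0,0,0,0.1],[0,0,0,0,0,0,0],[0,0,0,0,0,0,0],[0,0,0,0,0,0,0],[0,0,0,0,0,0,0],[0,0,0,0,0,0,0]]]' 40
python3 -c "
from h import *
plan((.475,-.319,.16),-50.2)"
```

```text
time: 2.88
tcp_pos: [0.4765, -0.3197, 0.0149]
orientation: [2.845, -1.332, 0.001]
contact_force: [0.9, -0.0, 2.0]
opening: 0.0089
psi now -50.19 tot rv [ 0.     -0.0008  0.0002] d [  -1.4    0.7 -145.1] per row 1/10 [ 0.     -0.0001  0.    ] [ -0.14   0.07 -14.51]
```

The opening reads 8.9 mm, which matches the 9 mm rib. Lifting.

```bash
python3 -m creep '[[[0,0,0,0,0,-3,0],[0,0,0,0,0,-10,0],[0,0,0,0,0,-20,0],[0,0,0,0,0,-35,0],[0,0,0,0,0,-55,0],[0,0,0,0,0,-80,0],[0,0,0,0,0,-105,0],[0,0,0,0,0,-130,0],[0,0,0,0,0,-145,0],[0,0,0,0,0,-150,0]]]' 40
python3 - <<'E'
from h import *
s=sense();print(s['contact_force'],s['wrist_torque'],s['opening'])
plan((.55,-.17,.17),9)
plan((.5965,-.0234,.17),68)
im=grab_frame('side'); cv2.imwrite("pics/side3.png",im[:,:,::-1])
cv2.imwrite("pics/a3.png",cv2.resize(im[60:200,270:410,::-1],None,fx=4,fy=4,interpolation=2))
E
```

```text
time: 3.72
tcp_pos: [0.4777, -0.3201, 0.1683]
orientation: [2.844, -1.332, 0.008]
contact_force: [-0.4, -1.1, -5.6]
opening: 0.0087
[-0.40603535 -1.10344188 -5.59456811] [-0.10798821  0.01078692 -0.02127228] 0.00869858885923854
psi now -50.18 tot rv [ 0.0015 -0.0054 -1.033 ] d [ -69.  -151.6   -1.9] per row 1/10 [ 0.0002 -0.0005 -0.1033] [ -6.9  -15.16  -0.19]
psi now -50.18 tot rv [ 0.0046 -0.0045 -2.0627] d [-151.8 -281.2   -2.1] per row 1/10 [ 0.0005 -0.0004 -0.2063] [-15.18 -28.12  -0.21]
```

View pics/a3.png

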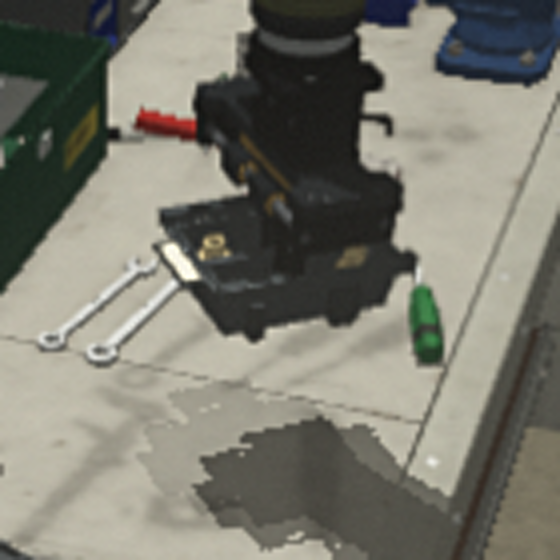

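The tray is lifted level, with its parts inside and its card facing left. The force reading is -5.6 N, consistent with about 0.57 kg. Now carrying and turning it.

```bash
python3 -m creep '[[[0,0,-0.05,-3,-7,0,0],[0,0,-0.14,-9,-20,0,0],[0,0,-0.24,-16,-35,0,0],[0,0,-0.35,-23,-51,0,0],[0,0,-0.46,-31,-68,0,0],[0,0,-0.58,-39,-85,0,0],[0,0,-0.69,-46,-102,0,0],[0,0,-0.81,-54,-119,0,0],[0,0,-0.92,-62,-136,0,0],[0,0,-1.03,-69,-152,0,0]]]' 40
python3 - <<'E'
from h import *
plan((.5965,-.0234,.17),70)
E
```

```text
time: 4.6
tcp_pos: [0.548, -0.1676, 0.1628]
orientation: [-3.13, -0.251, 0.004]
contact_force: [0.6, 0.6, -4.9]
opening: 0.0083
psi now 9.17 tot rv [-0.003   0.0015 -1.0618] d [  70.8 -134.6   -7.1] per row 1/10 [-3.000e-04  1.000e-04 -1.062e-01] [  7.08 -13.46  -0.71]
```

```bash
python3 -m creep '[[[0,0,-0.11,7,-14,0,0],[0,0,-0.22,14,-28,0,0],[0,0,-0.33,22,-42,-1,0],[0,0,-0.44,30,-56,-2,0],[0,0,-0.55,38,-70,-3,0],[0,0,-0.66,45,-84,-4,0],[0,0,-0.77,52,-98,-5,0],[0,0,-0.88,59,-112,-6,0],[0,0,-0.98,66,-126,-7,0],[0,0,-1.06,71,-135,-7,0]]]' 40
python3 -m creep '[[[0,0,0,0,0,0,0],[0,0,0,0,0,0,0],[0,0,0,0,0,0,0]]]'
python3 - <<'E'
from h import *
s=sense();print(s['contact_force'],s['wrist_torque'],s['opening'])
plan((.5965,-.0234,.17),70)
for n in ('top','side'): 
    im=grab_frame(n); cv2.imwrite(f"pics/{n}4.png",im[:,:,::-1])
t=cv2.imread("pics/top4.png")[140:240,240:340];s=cv2.imread("pics/side4.png")[130:250,205:325]
cv2.imwrite("pics/a4.png",np.hstack([cv2.resize(t,(400,400),interpolation=2),cv2.resize(s,(400,400),interpolation=2)]))
E
```

```text
time: 5.43
tcp_pos: [0.5975, -0.0226, 0.1701]
orientation: [-2.572, -1.799, 0.002]
contact_force: [-0.4, 0.7, -5.1]
opening: 0.0087
time: 5.68
tcp_pos: [0.5975, -0.0263, 0.1705]
orientation: [-2.583, -1.788, 0.004]
contact_force: [0.3, -0.6, -5.3]
opening: 0.0088
[ 0.25299699 -0.579488   -5.28946204] [ 0.02408955 -0.18779844  0.0138254 ] 0.008842923785580424
psi now 69.38 tot rv [-0.0017  0.0016 -0.0109] d [ 2.4 -1.9  0.5] per row 1/10 [-0.0002  0.0002 -0.0011] [ 0.24 -0.19  0.05]
```

View pics/a4.png

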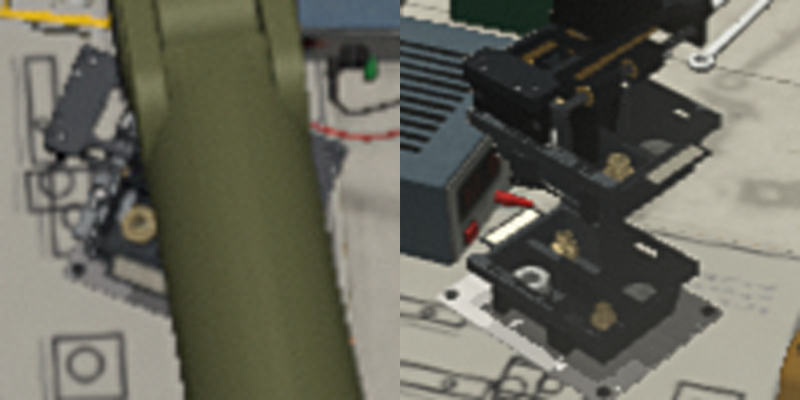

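```bash
python3 -m creep '[[[0,0,-0.01,2,-2,10,0],[0,0,-0.01,2,-2,22,0],[0,0,-0.01,2,-2,36,0],[0,0,-0.01,2,-2,50,0],[0,0,-0.01,2,-2,64,0],[0,0,-0.01,2,-2,74,0],[0,0,-0.01,2,-2,80,0],[0,0,-0.01,2,-2,80,0],[0,0,-0.01,2,-2,80,0],[0,0,-0.01,2,-2,80,0]]]' 40
python3 - <<'E'
from h import *
s=sense();print(s['contact_force'],s['wrist_torque'],s['opening'])
plan((.5965,-.0234,.085),70)
for n in ('top','side'): 
    im=grab_frame(n); cv2.imwrite(f"pics/{n}5.png",im[:,:,::-1])
s=cv2.imread("pics/side5.png")[165:255,205:315]; s0=cv2.imread("pics/side0.png")[165:255,205:315]
cv2.imwrite("pics/a5.png",cv2.convertScaleAbs(cv2.resize(s,None,fx=7,fy=7,interpolation=2),alpha=1.7))
t=cv2.imread("pics/top5.png")[140:240,240:340]
cv2.imwrite("pics/b5.png",cv2.convertScaleAbs(cv2.resize(t,None,fx=6,fy=6,interpolation=2),alpha=1.7))
E
```

```text
time: 6.62
tcp_pos: [0.5979, -0.0221, 0.0923]
orientation: [2.571, 1.804, 0.002]
contact_force: [0.6, -0.6, -4.6]
opening: 0.0087
[ 0.59419055 -0.63711007 -4.5593309 ] [ 0.05957155 -0.09806    -0.01983204] 0.008696701247188634
psi now 70.14 tot rv [ 0.0014 -0.0004  0.0024] d [-1.7 -0.9  7.3] per row 1/10 [ 0.0001 -0.      0.0002] [-0.17 -0.09  0.73]
```

View pics/a5.png

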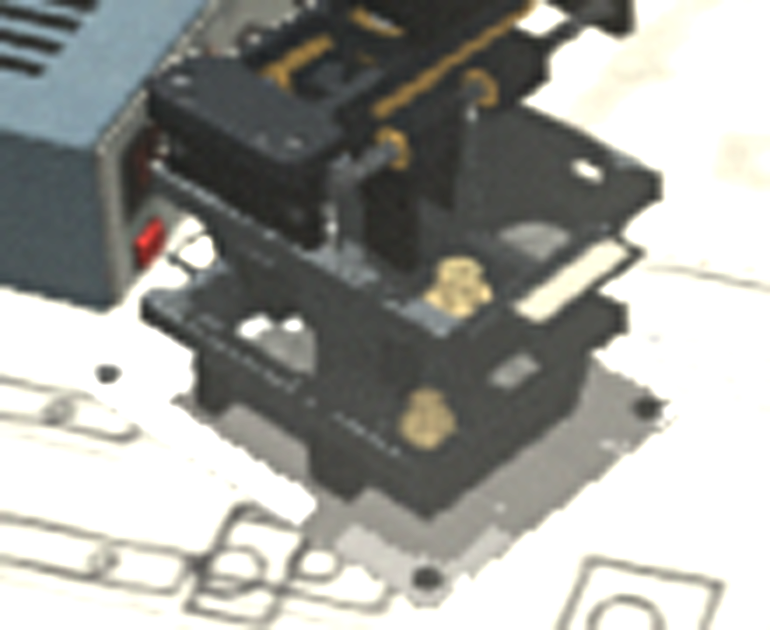

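View pics/b5.png

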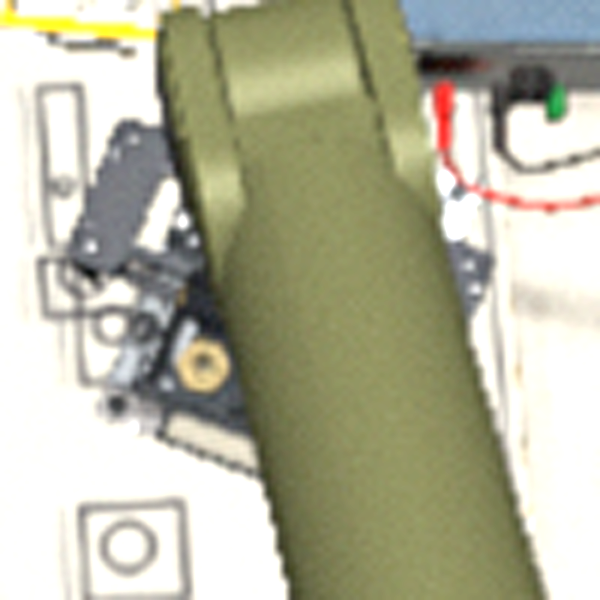

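Run:
```python
from h import *
s0=cv2.imread("pics/side0.png")[180:250,220:310]
cv2.imwrite("pics/c5.png",cv2.convertScaleAbs(cv2.resize(s0,None,fx=8,fy=8,interpolation=2),alpha=1.9))
t0=cv2.imread("pics/top0.png")[150:230,250:325]
cv2.imwrite("pics/d5.png",cv2.convertScaleAbs(cv2.resize(t0,None,fx=7,fy=7,interpolation=2),alpha=1.3))
```

```text
(no output)
```

View pics/c5.png

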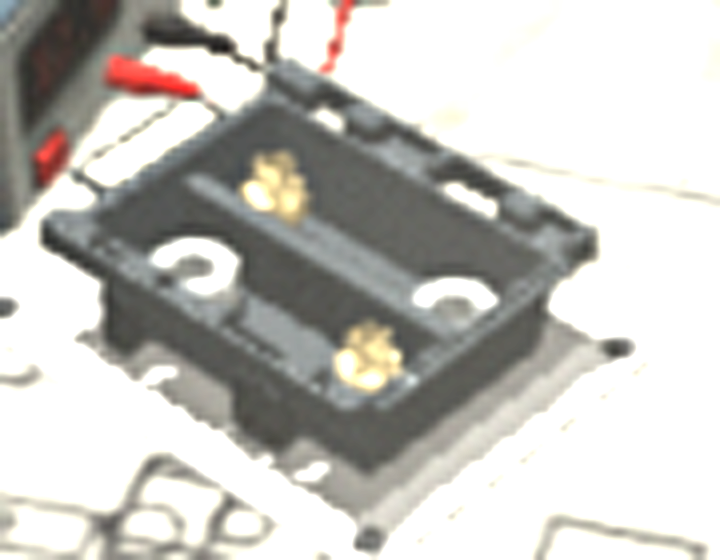

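View pics/d5.png

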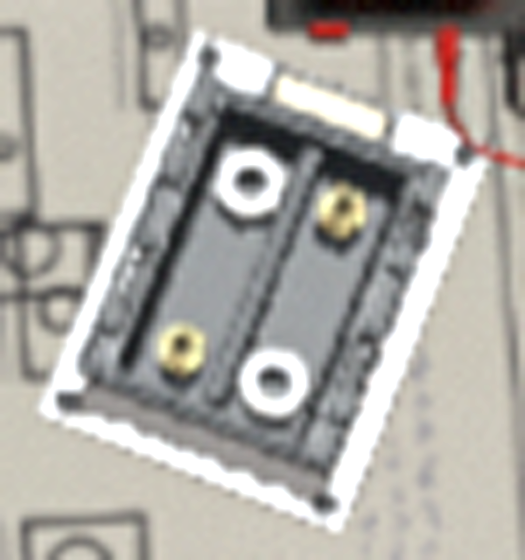

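```bash
cat >> h.py <<'E'
def fitn(n,pts,z0):
    L=np.array([p[1] for p in pts],float)/1000
    W=np.array([onplane(n,[p[0]],z0+l[2])[0] for p,l in zip(pts,L)])[:,:2]
    l=L[:,:2]; lc=l.mean(0); wc=W.mean(0); a,b=l-lc,W-wc
    th=np.arctan2((a[:,0]*b[:,1]-a[:,1]*b[:,0]).sum(),(a*b).sum()); R=np.array([[np.cos(th),-np.sin(th)],[np.sin(th),np.cos(th)]])
    t=wc-R@lc; return t,np.degrees(th),(W-(l@R.T+t))*1000
def cp(c,o,k): return ((c[0]+.5)/k-.5+o[0],(c[1]+.5)/k-.5+o[1])
cor={'-+':(-74,61.5,52),'++':(74,61.5,52),'+-':(74,-61.5,52),'--':(-74,-61.5,52)}
def card(im,box):
    x0,y0,x1,y1=box; c=im[y0:y1,x0:x1].astype(int); B,G,R=c[...,0],c[...,1],c[...,2]
    m=((R>170)&(R-B>10)&(R-B<70)).astype(np.uint8); n,l,st,ce=cv2.connectedComponentsWithStats(m)
    return [(int(st[i,4]),(ce[i]+[x0,y0]).round(2)) for i in np.argsort(-st[1:,4])[:4]+1]
E
python3 - <<'E'
from h import *
d=[onplane('top',[cp(c,(250,150),7)],.006)[0][:2]*1000 for c in ((209,56),(463,156),(323,502),(68,401))]
d=np.array(d); print('dots',d.round(1).tolist(),'ctr',d.mean(0))
for i in range(4):
    v=d[(i+1)%4]-d[i]; print(np.hypot(*v).round(1),np.degrees(np.arctan2(v[1],v[0])).round(2))
S=[(cp(c,(220,180),8),cor[k]) for c,k in (((42,225),'--'),((360,405),'+-'),((597,235),'++'),((275,65),'-+'))]
S.append(((238.19,197.48),(-81,0,44)))
print(fitn('side',S,.006))
T=[(cp(c,(250,150),7),k) for c,k in (((329,107),(-81,0,44)),((312,150),(-63,0,39.5)),((213,398),(63,0,39.5)))]
print(fitn('top',T,.006))
im=cv2.imread('pics/side5.png'); print(card(im,(270,180,310,225)))
E
```

```text
dots [[723.2, -1.1], [677.7, -120.0], [514.3, -57.5], [558.7, 60.4]] ctr [618.4654116  -29.55691797]
127.3 -110.97
174.9 159.05
125.9 69.35
175.6 -20.49
(array([ 0.61227662, -0.02499006]), np.float64(160.597323964346), array([[-2.52088561, -0.57638353],
       [ 1.53984462, -5.65376507],
       [ 0.08364389,  3.2837415 ],
       [ 0.07333045,  5.32791449],
       [ 0.82406665, -2.38150739]]))
(array([ 0.61218607, -0.02757992]), np.float64(159.60396907220954), array([[ 0.16203309, -0.14895317],
       [-1.89693844,  0.80669422],
       [ 1.73490535, -0.65774106]]))
[(287, array([301.89, 190.31])), (230, array([301.44, 212.84])), (3, array([284., 180.])), (1, array([289., 189.]))]
```

Run:
```python
from h import *
o=(205,165)
z=.0774
print('card',onplane('side',[cp((578,281),o,7)],z+.044)*1000)
T=np.array([597.9,-22.1]); a=np.radians(70.14-90); ex=np.array([np.cos(a),np.sin(a)]); print('exp card if tcp=origin',T-81*ex)
print(fitn('side',[(cp(c,o,7),k) for c,k in (((445,335),cor['-+']),((660,185),cor['--']),((578,281),(-81,0,44)))],z))
im=cv2.imread('pics/top5.png')
o=(240,140)
print('top nutcard', onplane('top',[cp((205,440),o,6)],z+.044)*1000)
```

```text
card [[519.95463351   6.61756185 121.4       ]]
exp card if tcp=origin [521.71743226   5.41756481]
(array([ 0.59701404, -0.02109084]), np.float64(-21.192034888111483), array([[-0.51821031, -2.8508243 ],
       [ 2.05531824,  4.4235143 ],
       [-1.53710793, -1.57269   ]]))
top nutcard [[522.47004617  11.68032767 121.4       ]]
```

Run:
```python
from h import *
plan((.599,-.0212,.079),69.3)
```

```text
psi now 70.13 tot rv [ 0.0018 -0.0003  0.0145] d [ 1.3  0.7 13.5] per row 1/10 [ 0.0002 -0.      0.0015] [0.13 0.07 1.35]
```

```bash
python3 -m creep '[[[0,0,0.014,1.3,0.7,5,0],[0,0,0.014,1.3,0.7,10,0],[0,0,0.014,1.3,0.7,14,0],[0,0,0.014,1.3,0.7,14,0],[0,0,0.014,1.3,0.7,14,0],[0,0,0.014,1.3,0.7,14,0]]]' 40
python3 - <<'E'
from h import *
plan((.599,-.0212,.0649),69.3); print(sense()['contact_force'])
im=grab_frame('side'); cv2.imwrite("pics/side6.png",im[:,:,::-1])
s=cv2.imread("pics/side6.png")[165:255,205:315]
cv2.imwrite("pics/a6.png",cv2.convertScaleAbs(cv2.resize(s,None,fx=7,fy=7,interpolation=2),alpha=1.9))
E
```

```text
time: 7.22
tcp_pos: [0.5982, -0.0213, 0.0775]
orientation: [-2.584, -1.787, 0.0]
contact_force: [-0.9, 0.3, -4.8]
opening: 0.0085
psi now 69.33 tot rv [-0.0001  0.0001  0.0005] d [ 0.3  0.7 12.6] per row 1/10 [-0.      0.      0.0001] [0.03 0.07 1.26]
[-0.89665388  0.2653209  -4.79216871]
```

View pics/a6.png

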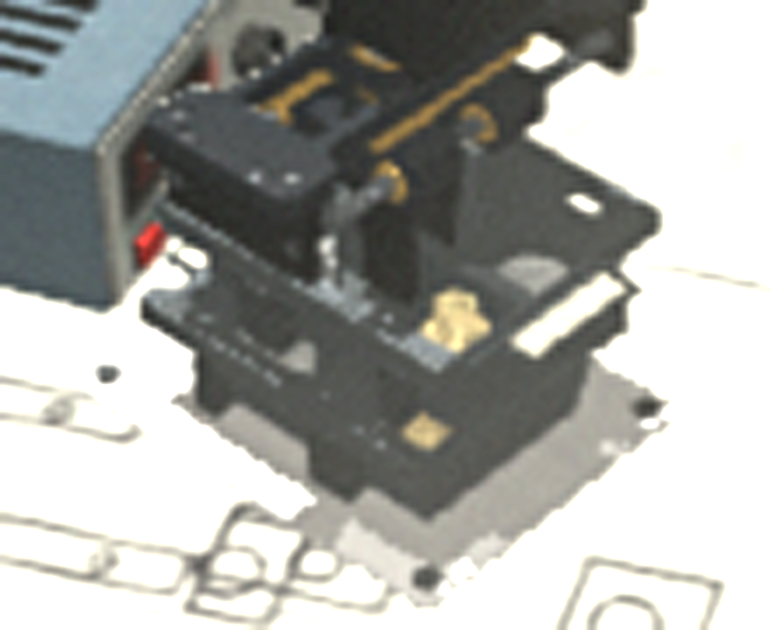

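The side view shows tray_low just above the base rim and parallel to it, with its card at (570,315) on the side opposite the base's. I'll lower it in small steps and watch the force.

```bash
python3 -m creep '[[[0,0,0,0.5,0.5,2,0],[0,0,0,0.5,0.5,4,0],[0,0,0,0.5,0.5,6,0],[0,0,0,0.5,0.5,6,0]]]' 40
python3 -m creep '[[[0,0,0,0,0,1.5,0],[0,0,0,0,0,3,0],[0,0,0,0,0,3,0]]]' 40
```

```text
time: 7.6
tcp_pos: [0.5985, -0.0211, 0.071]
orientation: [-2.584, -1.787, 0.001]
contact_force: [-0.0, 0.3, -5.4]
opening: 0.0089
time: 7.85
tcp_pos: [0.5986, -0.021, 0.0681]
orientation: [-2.584, -1.787, 0.001]
contact_force: [-0.0, 0.2, -4.7]
opening: 0.0085
```

```bash
python3 -m creep '[[[0,0,0,0,0,1,0],[0,0,0,0,0,2,0],[0,0,0,0,0,3,0],[0,0,0,0,0,3,0]]]' 40
python3 -m creep '[[[0,0,0,0,0,0.5,0],[0,0,0,0,0,1,0],[0,0,0,0,0,1,0]]]' 40
```

```text
time: 8.18
tcp_pos: [0.5987, -0.021, 0.0653]
orientation: [-2.584, -1.787, 0.001]
contact_force: [0.3, 1.2, -5.2]
opening: 0.0085
time: 8.43
tcp_pos: [0.5989, -0.021, 0.065]
orientation: [2.584, 1.787, -0.0]
contact_force: [-1.2, -0.3, -1.6]
opening: 0.0087
```

It touched at tcp z = 0.065, where 0.0649 was expected for fully home. Releasing and backing off.

```bash
python3 -m creep '[[[0,0,0,0,0,0,0.05],[0,0,0,0,0,0,0.12],[0,0,0,0,0,0,0.2],[0,0,0,0,0,0,0.28],[0,0,0,0,0,0,0.35],[0,0,0,0,0,0,0.35],[0,0,0,0,0,0,0.35]]]' 40
python3 -m creep '[[[0,0,0,0,0,-8,0.35],[0,0,0,0,0,-20,0.35],[0,0,0,0,0,-40,0.35],[0,0,0,0,0,-65,0.35],[0,0,0,0,0,-95,0.35],[0,0,0,0,0,-125,0.35],[0,0,0,0,0,-150,0.35],[0,0,0,0,0,-170,0.35],[0,0,0,0,0,-175,0.35]]]' 40
python3 - <<'E'
from h import *
plan((.50,.14,.24),32)
plan((.4555,.3050,.24),4.9)
E
```

```text
time: 9.02
tcp_pos: [0.5991, -0.0209, 0.0647]
orientation: [2.584, 1.787, 0.0]
contact_force: [0.2, -0.5, 0.5]
opening: 0.029
time: 9.77
tcp_pos: [0.601, -0.0204, 0.245]
orientation: [2.579, 1.784, 0.009]
contact_force: [0.8, -0.6, 0.1]
opening: 0.0304
psi now 69.35 tot rv [ 0.0066 -0.0042  0.6519] d [ 114.4 -151.1    4.1] per row 1/10 [ 0.0007 -0.0004  0.0652] [ 11.44 -15.11   0.41]
psi now 69.35 tot rv [ 0.0057 -0.0058  1.1248] d [ 253.2 -250.9    3.6] per row 1/10 [ 0.0006 -0.0006  0.1125] [ 25.32 -25.09   0.36]
```

```bash
python3 -m creep '[[[0,0,0.11,25,-25,0,0.35],[0,0,0.22,50,-50,0,0.35],[0,0,0.34,76,-75,0,0.35],[0,0,0.45,101,-100,0,0.35],[0,0,0.56,126,-125,0,0.35],[0,0,0.67,152,-150,0,0.35],[0,0,0.79,177,-175,1,0.35],[0,0,0.9,202,-200,2,0.35],[0,0,1.01,228,-225,3,0.35],[0,0,1.124,253,-251,4,0.35]]]' 40
python3 - <<'E'
from h import *
print(sense()['qpos'].round(2))
plan((.4555,.306,.16),4.9)
for n in ('top','side'): 
    im=grab_frame(n); cv2.imwrite(f"pics/{n}7.png",im[:,:,::-1])
t=cv2.imread("pics/top7.png")[150:240,240:340];s=cv2.imread("pics/side7.png")[165:255,205:315]
cv2.imwrite("pics/a7.png",cv2.convertScaleAbs(cv2.resize(t,None,fx=6,fy=6,interpolation=2),alpha=1.4))
cv2.imwrite("pics/b7.png",cv2.convertScaleAbs(cv2.resize(s,None,fx=6,fy=6,interpolation=2),alpha=1.7))
E
```

```text
time: 10.6
tcp_pos: [0.4528, 0.3046, 0.2356]
orientation: [3.138, 0.134, 0.001]
contact_force: [0.1, 0.3, 0.4]
opening: 0.0303
[ 0.15  0.17 -0.88  1.67  0.13  1.36 -0.66]
psi now 4.88 tot rv [ 0.0004 -0.0004 -0.0003] d [ 2.8 -1.2 75.6] per row 1/10 [ 0. -0. -0.] [ 0.28 -0.12  7.56]
```

View pics/a7.png

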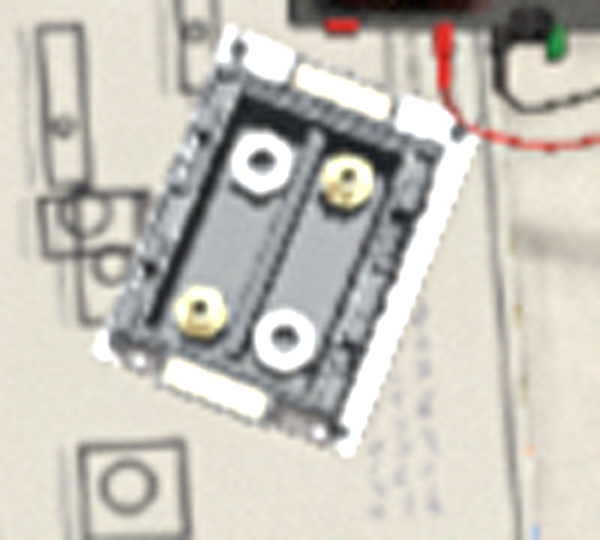

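View pics/b7.png

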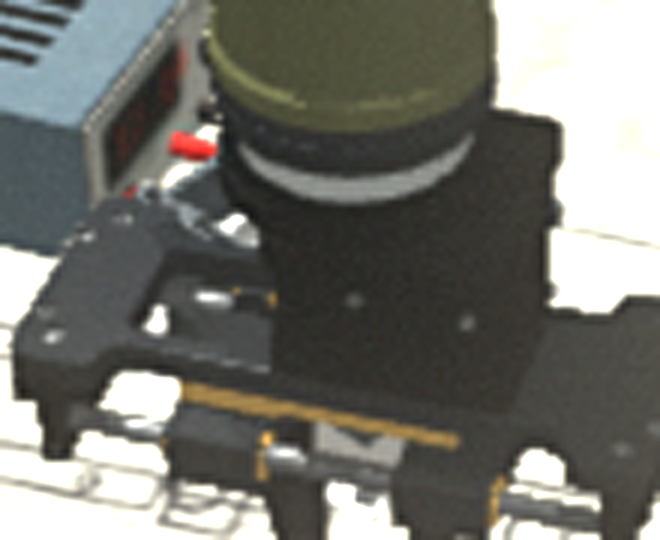

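View pics/side7.png

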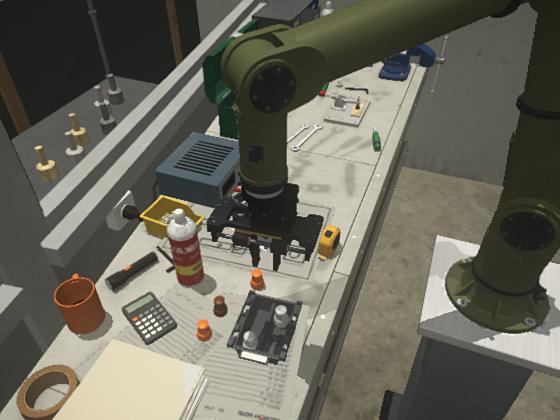

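tray_low now sits on the base with its card at (215,388) in the top crop, on the end opposite the base card at (342,90). Both nuts and both fittings are inside. I'll measure its pose for the next stacking while moving on.

```bash
python3 - <<'E'
from h import *
im=cv2.imread('pics/top7.png'); print(card(im,(262,205,290,225)),card(im,(285,155,308,172)))
o=(240,150)
P=[(cp(c,o,6),k) for c,k in (((215,388),(-81,0,44)),((239,355),(-63,0,39.5)),((318,132),(63,0,39.5)))]
print(fitn('top',P,.05))
cl=onplane('top',[card(im,(262,205,290,225))[0][1]],.094)[0]*1000; cb=onplane('top',[(296.76,164.8)],.05)[0]*1000; print(cl,cb,np.hypot(*(cl-cb)[:2]),np.degrees(np.arctan2(*(cl-cb)[1::-1])))
print(proj('side',[sense()['tcp_pos']]),proj('top',[sense()['tcp_pos']]))
E
python3 -m creep '[[[0,0,0,3,-1,20,0.35],[0,0,0,3,-1,45,0.35],[0,0,0,3,-1,75,0.35],[0,0,0,3,-1,105,0.35],[0,0,0,3,-1,130,0.35],[0,0,0,3,-1,150,0.35],[0,0,0,3,-1,156,0.35],[0,0,0,3,-1,156,0.35]]]' 40
python3 - <<'E'
from h import *
plan((.4555,.306,.013),4.9)
for n in ('top','side'): 
    im=grab_frame(n); cv2.imwrite(f"pics/{n}8.png",im[:,:,::-1])
t=cv2.imread("pics/top8.png")[190:280,130:230];s=cv2.imread("pics/side8.png")[250:370,205:325]
cv2.imwrite("pics/a8.png",np.hstack([cv2.resize(t,(300,270),interpolation=2),cv2.resize(s,(480,480),interpolation=2)[180:450]]))
cv2.imwrite("pics/b8.png",cv2.convertScaleAbs(cv2.resize(s,None,fx=5,fy=5,interpolation=2),alpha=1.7))
E
```

```text
[(74, array([275.31, 214.16])), (1, array([285., 222.]))] [(63, array([296.86, 164.94])), (1, array([287., 157.]))]
(array([ 0.59862396, -0.02251095]), np.float64(-19.549015083634867), array([[ 0.36452392,  2.38746903],
       [ 1.14194179, -3.28194513],
       [-1.50646571,  0.8944761 ]]))
[522.92510062   7.30726825  94.        ] [688.4668436  -56.55061664  50.        ] 177.4313899263325 158.9058317816687
[[266.23297256 263.21235397]] [[161.66769419 231.32855309]]
time: 11.37
tcp_pos: [0.4557, 0.3032, 0.0779]
orientation: [3.137, 0.143, -0.006]
contact_force: [0.1, -0.7, 0.0]
opening: 0.0302
psi now 5.21 tot rv [0.0014 0.0036 0.0054] d [ 0.2 -2.9 64.9] per row 1/10 [0.0001 0.0004 0.0005] [ 0.02 -0.29  6.49]
```

View pics/b8.png

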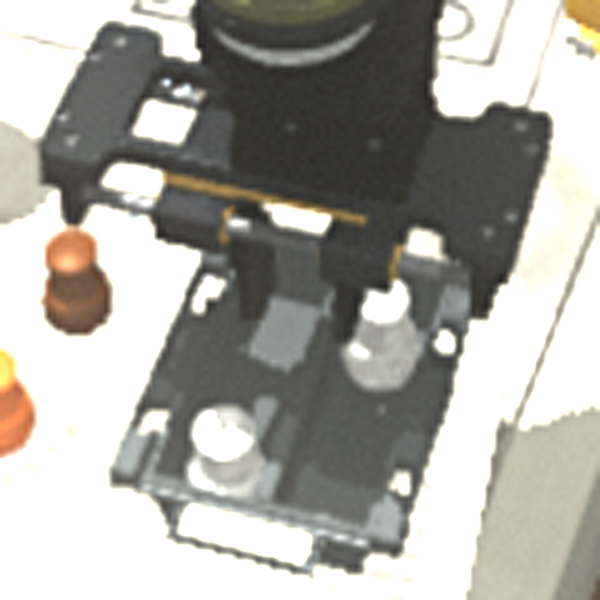

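The fingers straddle tray_tall's rib between the couplings, at (225,430) and (380,340) in the crop. These are the two steel-grey couplings standing inside the tray. The brown and orange ones at (78,280) and (10,410) are the look-alikes outside it. Descending and gripping.

```bash
python3 -m creep '[[[0,0,0,0,-2,15,0.35],[0,0,0,0,-2,30,0.35],[0,0,0,0,-2,45,0.35],[0,0,0,0,-2,56,0.35],[0,0,0,0,-2,62,0.35],[0,0,0,0,-2,65,0.35],[0,0,0,0,-2,65,0.35],[0,0,0,0,-2,65,0.35]]]' 40
python3 -c "
from h import *
plan((.4555,.306,.014),4.9)"
```

```text
time: 12.13
tcp_pos: [0.4572, 0.3067, 0.0153]
orientation: [-3.138, -0.142, -0.002]
contact_force: [0.1, 0.5, 0.1]
opening: 0.0303
psi now 5.19 tot rv [-0.0004 -0.0011  0.005 ] d [-1.8  0.6  1.3] per row 1/10 [-0.     -0.0001  0.0005] [-0.18  0.06  0.13]
```

```bash
python3 -m creep '[[[0,0,0,-1,0,0,0.25],[0,0,0,-1,0,0,0.18],[0,0,0,-1,0,0,0.1],[0,0,0,-1,0,0,0],[0,0,0,-1,0,0,0],[0,0,0,-1,0,0,0],[0,0,0,-1,0,0,0],[0,0,0,-1,0,0,0]]]' 40
python3 -c "
from h import *
plan((.4555,.306,.2),4.9)"
```

```text
time: 12.8
tcp_pos: [0.4558, 0.3063, 0.0148]
orientation: [3.138, 0.142, 0.0]
contact_force: [-1.3, -0.3, 3.5]
opening: 0.0086
psi now 5.18 tot rv [ 0.0001 -0.0002  0.0049] d [  -0.3    0.3 -185.2] per row 1/10 [ 0.     -0.      0.0005] [ -0.03   0.03 -18.52]
```

```bash
python3 -m creep '[[[0,0,0,0,0,-3,0],[0,0,0,0,0,-10,0],[0,0,0,0,0,-22,0],[0,0,0,0,0,-40,0],[0,0,0,0,0,-65,0],[0,0,0,0,0,-95,0],[0,0,0,0,0,-125,0],[0,0,0,0,0,-155,0],[0,0,0,0,0,-178,0],[0,0,0,0,0,-188,0]]]' 40
python3 - <<'E'
from h import *
s=sense();print(s['contact_force'],s['wrist_torque'],s['opening'])
plan((.49,.12,.2),-52)
im=grab_frame('side'); cv2.imwrite("pics/side9.png",im[:,:,::-1])
cv2.imwrite("pics/a9.png",cv2.resize(im[200:360,190:350,::-1],None,fx=3,fy=3,interpolation=2))
E
```

```text
time: 13.63
tcp_pos: [0.4567, 0.3077, 0.2068]
orientation: [-3.136, -0.143, -0.008]
contact_force: [1.1, 1.5, -3.3]
opening: 0.0087
[ 1.14687656  1.54991321 -3.26042091] [ 0.07833234 -0.19589719 -0.00810794] 0.008701604193594848
psi now 5.21 tot rv [-0.0044 -0.0041  0.9986] d [ 16.  189.9   6.6] per row 1/10 [-0.0004 -0.0004  0.0999] [ 1.6  18.99  0.66]
```

View pics/a9.png

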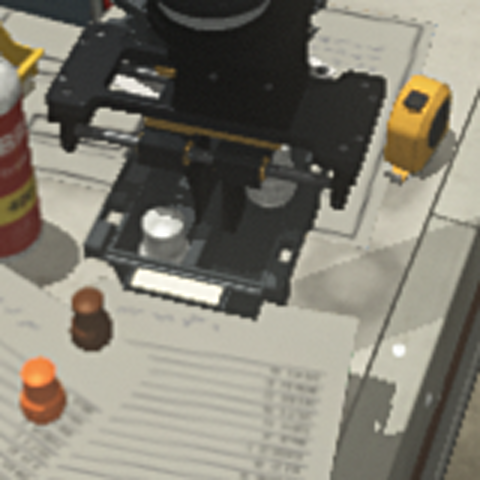

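tray_tall is lifted level with both couplings standing. Now carrying and turning it, on a path that keeps clear of the can.

```bash
python3 -m creep '[[[0,0,0.05,1,9,0,0],[0,0,0.14,2,26,0,0],[0,0,0.24,4,46,0,0],[0,0,0.35,6,66,0,0],[0,0,0.46,8,87,0,0],[0,0,0.57,10,108,0,0],[0,0,0.68,11,129,0,0],[0,0,0.79,13,150,0,0],[0,0,0.9,15,171,0,0],[0,0,1.0,16,190,0,0]]]' 40
python3 - <<'E'
from h import *
plan((.6125,-.027,.2),-110.8)
E
```

```text
time: 14.52
tcp_pos: [0.4879, 0.1168, 0.2009]
orientation: [2.817, -1.387, -0.003]
contact_force: [0.0, -0.3, -4.8]
opening: 0.0088
psi now -52.44 tot rv [ 2.9000e-03 -4.0000e-04  1.0185e+00] d [189.9 -11.1   0.6] per row 1/10 [ 0.0003 -0.      0.1019] [18.99 -1.11  0.06]
```

```bash
python3 -m creep '[[[0,0,0.1,20,-1,0,0],[0,0,0.2,40,-2,0,0],[0,0,0.3,60,-3,0,0],[0,0,0.41,80,-4,0,0],[0,0,0.51,100,-5,0,0],[0,0,0.61,120,-6,0,0],[0,0,0.72,140,-7,0,0],[0,0,0.82,160,-8,0,0],[0,0,0.93,178,-9,0,0],[0,0,1.018,190.5,-10,0,0]]]' 40
python3 -m creep '[[[0,0,0,0,0,5,0],[0,0,0,0,0,18,0],[0,0,0,0,0,34,0],[0,0,0,0,0,50,0],[0,0,0,0,0,60,0],[0,0,0,0,0,65,0],[0,0,0,0,0,65,0],[0,0,0,0,0,65,0],[0,0,0,0,0,65,0]]]' 40
python3 - <<'E'
from h import *
s=sense();print(s['contact_force'],s['wrist_torque'],s['opening'])
plan((.614,-.0268,.123),-110.8)
for n in ('top','side'): 
    im=grab_frame(n); cv2.imwrite(f"pics/{n}10.png",im[:,:,::-1])
t=cv2.imread("pics/top10.png")[140:240,240:340];s=cv2.imread("pics/side10.png")[145:255,205:315]
cv2.imwrite("pics/a10.png",cv2.convertScaleAbs(cv2.resize(s,None,fx=5.4,fy=5.4,interpolation=2),alpha=1.9))
cv2.imwrite("pics/b10.png",cv2.convertScaleAbs(cv2.resize(t,None,fx=5,fy=5,interpolation=2),alpha=1.7))
E
```

```text
time: 15.35
tcp_pos: [0.6135, -0.0279, 0.2001]
orientation: [1.781, -2.584, -0.002]
contact_force: [0.1, -0.3, -4.5]
opening: 0.0087
time: 16.1
tcp_pos: [0.6143, -0.0254, 0.1385]
orientation: [-1.792, 2.579, -0.002]
contact_force: [-0.7, -0.6, -4.4]
opening: 0.0086
[-0.71692659 -0.60503224 -4.42663036] [0.12858353 0.03299036 0.00331256] 0.00855833684600809
psi now -110.4 tot rv [-0.0016  0.0005  0.0069] d [ 1.4 -0.2 15.5] per row 1/10 [-0.0002  0.0001  0.0007] [ 0.14 -0.02  1.55]
```

View pics/a10.png

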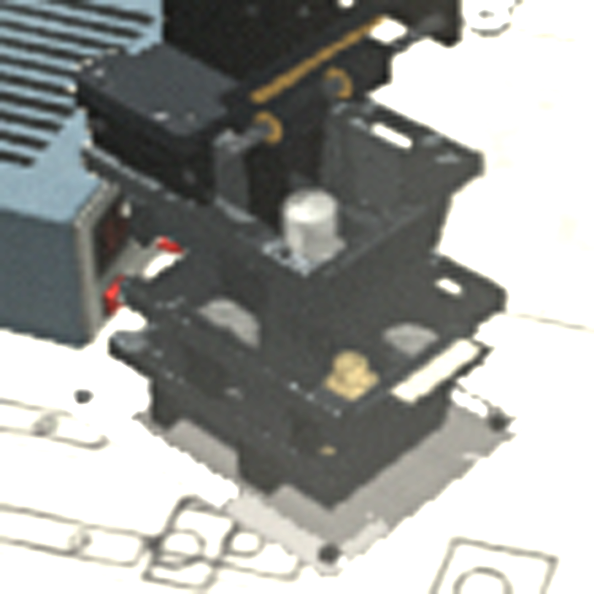

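View pics/b10.png

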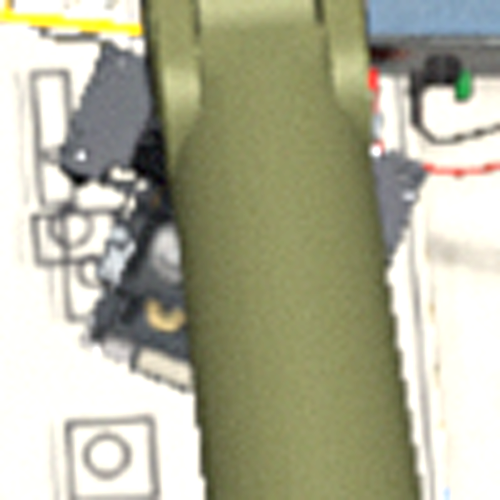

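Run:
```python
from h import *
o=(205,145);k=5.4
def P(c,z): return onplane('side',[cp(c,o,k)],z)[0][:2]*1000
tn,tr=P((297,270),.1237+.052),P((483,158),.1237+.052)
ln,lr=P((342,409),.102),P((506,297),.102)
print(tn,tr,ln,lr)
a=np.radians(159.1); bx=np.array([np.cos(a),np.sin(a)]); by=np.array([-bx[1],bx[0]])
for d in (ln-tn,lr-tr): print('along',d@bx,'lat',d@by)
for v in (tr-tn,lr-ln): print(np.hypot(*v),np.degrees(np.arctan2(v[1],v[0])))
```

```text
[572.72170567  56.14522953] [524.18339952 -53.25871558] [551.3193959   59.00862665] [508.06195508 -45.5296284 ]
along 21.015616106054114 lat 4.960018765713147
along 17.81798463140919 lat -1.4694159921200511
119.68788731492384 -113.92501281126921
113.13466734589224 -112.47954288790592
```

Run:
```python
from h import *
plan((.6134,-.0267,.119),-110.9)
```

```text
psi now -110.42 tot rv [-0.0019  0.0005  0.0083] d [ 1.4  0.6 19.7] per row 1/10 [-0.0002  0.      0.0008] [0.14 0.06 1.97]
```

Expected home height is 0.094 + 0.0148, so tcp z ≈ 0.109. The feet enter the gaps below 0.117.

```bash
python3 -m creep '[[[0,0,0.008,1.4,0.6,5,0],[0,0,0.008,1.4,0.6,10,0],[0,0,0.008,1.4,0.6,15,0],[0,0,0.008,1.4,0.6,18,0],[0,0,0.008,1.4,0.6,18,0],[0,0,0.008,1.4,0.6,18,0]]]' 40
python3 - <<'E'
from h import *
plan((.6134,-.0267,.109),-110.9)
im=grab_frame('side'); cv2.imwrite("pics/side11.png",im[:,:,::-1])
s=cv2.imread("pics/side11.png")[145:255,205:315]
cv2.imwrite("pics/a11.png",cv2.convertScaleAbs(cv2.resize(s,None,fx=5.4,fy=5.4,interpolation=2),alpha=2.2))
E
```

```text
time: 16.7
tcp_pos: [0.6124, -0.0268, 0.1191]
orientation: [1.781, -2.587, -0.001]
contact_force: [-0.3, 0.2, -4.7]
opening: 0.0087
psi now -110.89 tot rv [ 0.0008 -0.0002  0.0001] d [-0.5 -0.9 10.1] per row 1/10 [ 0.0001 -0.      0.    ] [-0.05 -0.09  1.01]
```

View pics/a11.png

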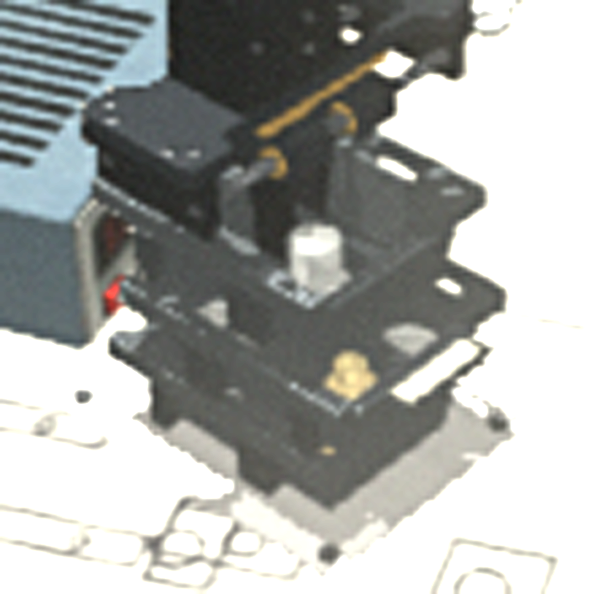

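The side view shows tray_tall just above tray_low and parallel to it, with the near coupling upright at (315,255). I'll lower it gently.

```bash
python3 -m creep '[[[0,0,0,0,-0.5,1.5,0],[0,0,0,0,-0.5,3,0],[0,0,0,0,-0.5,4.5,0],[0,0,0,0,-0.5,4.5,0]]]' 40
python3 -m creep '[[[0,0,0,0,0,1,0],[0,0,0,0,0,2,0],[0,0,0,0,0,2,0]]]' 40
```

```text
time: 17.08
tcp_pos: [0.6129, -0.027, 0.1147]
orientation: [1.781, -2.587, -0.0]
contact_force: [-1.7, -0.4, -5.4]
opening: 0.0086
time: 17.33
tcp_pos: [0.613, -0.027, 0.1128]
orientation: [1.781, -2.587, -0.0]
contact_force: [0.5, 0.2, -4.6]
opening: 0.0085
```

```bash
python3 -m creep '[[[0,0,0,0,0,1,0],[0,0,0,0,0,2,0],[0,0,0,0,0,3,0],[0,0,0,0,0,3,0]]]' 40
python3 -m creep '[[[0,0,0,0,0,0.5,0],[0,0,0,0,0,1,0],[0,0,0,0,0,1,0]]]' 40
```

```text
time: 17.67
tcp_pos: [0.6129, -0.027, 0.1098]
orientation: [1.782, -2.587, -0.0]
contact_force: [0.5, -0.1, -4.4]
opening: 0.0086
time: 17.92
tcp_pos: [0.6131, -0.027, 0.109]
orientation: [1.782, -2.587, 0.0]
contact_force: [-0.7, 0.5, -3.9]
opening: 0.0089
```

```bash
python3 -m creep '[[[0,0,0,0,0,0.5,0],[0,0,0,0,0,1,0],[0,0,0,0,0,1,0]]]' 40
```

```text
time: 18.17
tcp_pos: [0.6132, -0.027, 0.1088]
orientation: [-1.782, 2.587, -0.001]
contact_force: [-2.8, 0.4, -0.1]
opening: 0.0089
```

Contact came at z = 0.1088 with the load transferred, which is the expected home height. Releasing and retreating.

```bash
python3 -m creep '[[[0,0,0,0,0,0,0.05],[0,0,0,0,0,0,0.12],[0,0,0,0,0,0,0.2],[0,0,0,0,0,0,0.28],[0,0,0,0,0,0,0.35],[0,0,0,0,0,0,0.35],[0,0,0,0,0,0,0.35]]]' 40
python3 -m creep '[[[0,0,0,0,0,-8,0.35],[0,0,0,0,0,-20,0.35],[0,0,0,0,0,-40,0.35],[0,0,0,0,0,-65,0.35],[0,0,0,0,0,-95,0.35],[0,0,0,0,0,-125,0.35],[0,0,0,0,0,-150,0.35],[0,0,0,0,0,-170,0.35],[0,0,0,0,0,-175,0.35]]]' 40
python3 - <<'E'
from h import *
plan((.45,-.25,.29),-110)
E
```

```text
time: 18.75
tcp_pos: [0.6133, -0.027, 0.1081]
orientation: [-1.782, 2.587, -0.0]
contact_force: [0.2, -0.0, -0.3]
opening: 0.0288
time: 19.5
tcp_pos: [0.615, -0.0266, 0.2889]
orientation: [-1.778, 2.582, -0.008]
contact_force: [0.5, 0.0, 0.8]
opening: 0.0303
psi now -110.89 tot rv [-0.008   0.0022 -0.0155] d [267.5  74.5  -2.3] per row 1/10 [-0.0008  0.0002 -0.0016] [26.75  7.45 -0.23]
```

```bash
python3 -m creep '[[[0,0,0,27,7,0,0.35],[0,0,0,54,15,0,0.35],[0,0,0,80,22,0,0.35],[0,0,0,107,30,0,0.35],[0,0,0,134,37,0,0.35],[0,0,0,160,45,0,0.35],[0,0,0,187,52,0,0.35],[0,0,0,214,60,0,0.35],[0,0,0,241,67,0,0.35],[0,0,0,267,74,0,0.35]]]' 40
python3 -m creep '[[[0,0,0,0,0,0,0.35],[0,0,0,0,0,0,0.35],[0,0,0,0,0,0,0.35]]]'
python3 - <<'E'
from h import *
for n in ('top','side'): 
    im=grab_frame(n); cv2.imwrite(f"pics/{n}12.png",im[:,:,::-1])
t=cv2.imread("pics/top12.png")[140:240,240:340];s=cv2.imread("pics/side12.png")[145:255,205:315]
cv2.imwrite("pics/a12.png",cv2.convertScaleAbs(cv2.resize(s,None,fx=5.4,fy=5.4,interpolation=2),alpha=1.9))
cv2.imwrite("pics/b12.png",cv2.convertScaleAbs(cv2.resize(t,None,fx=5.5,fy=5.5,interpolation=2),alpha=1.4))
T=cv2.imread("pics/top12.png");S=cv2.imread("pics/side12.png")
print('cards top',card(T,(285,140,312,180))[:2],'side',card(S,(225,150,260,195))[:2],card(S,(275,195,310,230))[:2])
E
```

```text
time: 20.33
tcp_pos: [0.4474, -0.2511, 0.2829]
orientation: [1.781, -2.587, 0.0]
contact_force: [0.7, 0.2, 0.2]
opening: 0.0308
time: 20.58
tcp_pos: [0.449, -0.2492, 0.283]
orientation: [-1.782, 2.586, 0.001]
contact_force: [-0.1, 1.1, -0.3]
opening: 0.0305
cards top [(73, array([297.81, 156.96])), (1, array([286., 149.]))] side [(50, array([235.88, 171.96])), (11, array([253.73, 151.55]))] [(81, array([303.42, 197.98])), (66, array([285.47, 213.08]))]
```

View pics/a12.png

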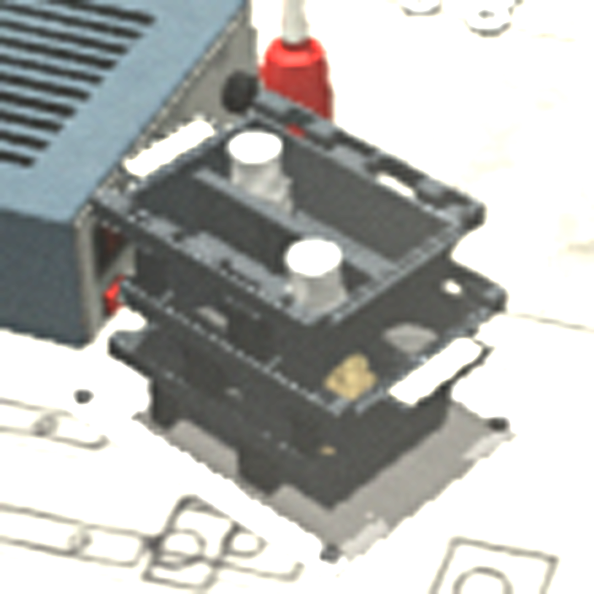

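View pics/b12.png

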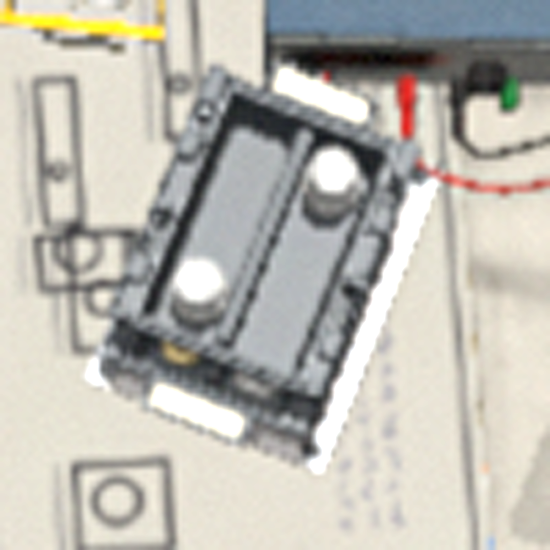

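View pics/side12.png

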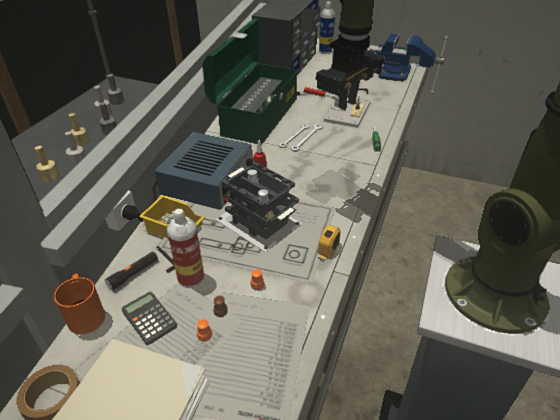

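View pics/top12.png

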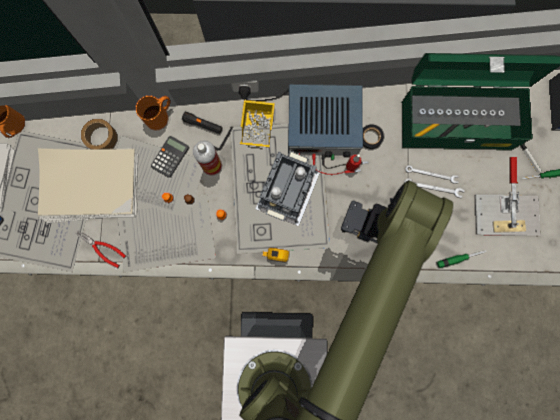

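Run:
```python
from h import *
p,e=tri((297.81,156.96),(235.88,171.96)); print('tall card',p*1000,e*1000,'want z 138, over base card ~(689,-56)', onplane('top',[(297.81,156.96)],.138)*1000)
T=cv2.imread("pics/top12.png"); print(card(T,(262,205,292,228))[:2])
cl=card(T,(262,205,292,228))[0][1]; L=onplane('top',[cl],.094)[0]*1000; print('low card',L, tri(cl,(285.47,213.08)))
A=cv2.imread("pics/top0.png");
for n,b in (('can',(185,130,225,180)),('glue',(340,145,370,180)),('tape',(258,243,295,268))):
    print(n,np.abs(A[b[1]:b[3],b[0]:b[2]].astype(int)-T[b[1]:b[3],b[0]:b[2]]).mean().round(1))
```

```text
tall card [690.54197211 -56.05996911 136.51407849] 1.6784612291433856 want z 138, over base card ~(689,-56) [[689.2889541  -56.23841995 138.        ]]
[(73, array([275.22, 214.1 ]))]
low card [523.10223217   7.58221255  94.        ] (array([0.52354947, 0.00766525, 0.09313741]), np.float64(0.0006474783158134451))
can 6.8
glue 6.1
tape 6.8
```

The tall card triangulates to (690.5, -56.1, 136.5) mm, against about (689, -56, 138) expected directly over the base card. The low card is at z 93, against 94 expected. The can, bottle and tape look unchanged, so I'm handing in.

```bash
python3 -c "
from rig import *
print(finish_job())"
```

```text
the job is handed in; nothing more can be done
None
```

I stacked tray_low on the docked tray, turned end for end, and then tray_tall on top, turned end for end again. The job was handed in at about 20.7 s of the 67 s allowed, with the robot well clear of everything.

**Seating:** both trays touched down at their fully-home height: TCP z 65.0 mm (64.9 expected) and 108.8 mm (about 109 expected).

**Final camera check:**

| Check | Measured (mm) | Expected (mm) |
|---|---|---|
| Low card height | 93 | 94 |
| Low card distance from base card (measured before tray_tall went on) | 177.4 | 178 |
| Tall card position (x, y, z) | 690.5, -56.1, 136.5 | about 689, -56, 138 |

**Parts:** both couplings are standing in the top tray. All four low parts were in tray_low after it was placed. The last views show only one fitting and one nut clearly because tray_tall covers the rest.

**Bystanders:** the spray can, glue bottle and tape measure show no visible movement in the final pictures.

**Disagreements:** the two cameras differed by 1–3 mm in places. Just before the last placing, the side-view corner readings scattered by about 3 mm, so I went by the card positions and the arm's own position. The tray's feet met no resistance going in, and no check failed.

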